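# Tighten down the cover of a sample cell in cross order

## Task

The cover of the square sample cell on the worktop is still loose: tighten its four wing nuts clockwise in cross order (any one first, then the one diagonally opposite, then the remaining two), each by less than half a turn, until the nut comes up firmly against its stop and the cover sits evenly home. Stop turning as soon as you feel the stop, because forcing a nut past it strips the thread. Leave the little weight standing on the cover and everything else on the table where it is, and let go at the end.

Things in the scene. Friction and masses are not known exactly. Their poses are not given: they have to be found in the camera images.
- cell: aluminium base block of the sample cell, fixed to the worktop, 144x144x30 mm; origin at the centre of its underside on the worktop, z up, x and y along its sides. A rubber gasket lies on it, and on that the steel cover. A short brass nipple points out of its +x side and a small foot stands out of each y side
- cover: square steel cover plate, 138x138x10 mm, with a low round boss at its middle; origin at the centre of its underside, 33.5 mm above the worktop while loose. Each tightened nut draws its corner down; with all four tight it has come down about 1.5 mm, level with the base
- nut_1: dark steel wing nut at the cell's far left (+x, +y) corner, 50 mm from its centre along x and y; opposite nut_3. Origin on its axis at its underside, 50.7 mm above the worktop while loose; z up, x along the wing. Hub 20 mm across, 14 mm high; flat upright wing 44 mm long (x), 10 mm thick (y), from 12 to 40 mm above the origin, to be pinched across its thickness. Tightens clockwise seen from above
- thread_1 (a joint): how far the thread under nut_1 has yielded, rad: 0 while sound. A torque above 0.23 N m on the nut at its stop makes it yield, for good; 0.2 rad is a stripped thread. Every nut first has 0.2 to 0.75 rad of slack (unseen, each its own) at 0.02 N m, then turns 0.6 rad against the gasket at 0.04 to 0.09 N m, sinking 1.8 mm, to a hard stop, and stays where it is left
- nut_2: dark steel wing nut at the cell's far right (+x, -y) corner, 50 mm from its centre along x and y; opposite nut_4. Origin on its axis at its underside, 50.7 mm above the worktop while loose; z up, x along the wing. Hub 20 mm across, 14 mm high; flat upright wing 44 mm long (x), 10 mm thick (y), from 12 to 40 mm above the origin, to be pinched across its thickness. Tightens clockwise seen from above
- thread_2 (a joint): how far the thread under nut_2 has yielded, rad: 0 while sound. A torque above 0.23 N m on the nut at its stop makes it yield, for good; 0.2 rad is a stripped thread. Every nut first has 0.2 to 0.75 rad of slack (unseen, each its own) at 0.02 N m, then turns 0.6 rad against the gasket at 0.04 to 0.09 N m, sinking 1.8 mm, to a hard stop, and stays where it is left
- nut_3: dark steel wing nut at the cell's near right (-x, -y) corner, 50 mm from its centre along x and y; opposite nut_1. Origin on its axis at its underside, 50.7 mm above the worktop while loose; z up, x along the wing. Hub 20 mm across, 14 mm high; flat upright wing 44 mm long (x), 10 mm thick (y), from 12 to 40 mm above the origin, to be pinched across its thickness. Tightens clockwise seen from above
- thread_3 (a joint): how far the thread under nut_3 has yielded, rad: 0 while sound. A torque above 0.23 N m on the nut at its stop makes it yield, for good; 0.2 rad is a stripped thread. Every nut first has 0.2 to 0.75 rad of slack (unseen, each its own) at 0.02 N m, then turns 0.6 rad against the gasket at 0.04 to 0.09 N m, sinking 1.8 mm, to a hard stop, and stays where it is left
- nut_4: dark steel wing nut at the cell's near left (-x, +y) corner, 50 mm from its centre along x and y; opposite nut_2. Origin on its axis at its underside, 50.7 mm above the worktop while loose; z up, x along the wing. Hub 20 mm across, 14 mm high; flat upright wing 44 mm long (x), 10 mm thick (y), from 12 to 40 mm above the origin, to be pinched across its thickness. Tightens clockwise seen from above
- thread_4 (a joint): how far the thread under nut_4 has yielded, rad: 0 while sound. A torque above 0.23 N m on the nut at its stop makes it yield, for good; 0.2 rad is a stripped thread. Every nut first has 0.2 to 0.75 rad of slack (unseen, each its own) at 0.02 N m, then turns 0.6 rad against the gasket at 0.04 to 0.09 N m, sinking 1.8 mm, to a hard stop, and stays where it is left
- small_weight: small brass calibration weight with a knob, 14 mm across and 21 mm high, standing on the middle of the cover; origin at the centre of its underside
- stapler: blue stapler 34x128x58 mm, lying or standing on the worktop; origin at the centre of its underside; to be left alone
- hex_key: black hex key 28x82x6 mm, lying or standing on the worktop; origin at the centre of its underside; to be left alone
- usb_stick: blue usb stick 18x50x8 mm, lying or standing on the worktop; origin at the centre of its underside; to be left alone
- marker_pen: white marker pen with a black cap, 134 mm long, 18 mm thick, lying or standing on the worktop; origin at the centre of its underside; to be left alone
- calculator: pocket calculator 120x68x16 mm, lying or standing on the worktop; origin at the centre of its underside; to be left alone
- screwdriver: screwdriver with a yellow handle, 185 mm long, 25 mm thick, lying or standing on the worktop; origin at the centre of its underside; to be left alone
- tape_roll: roll of clear tape, 76 mm across, 24 mm high, lying or standing on the worktop; origin at the centre of its underside; to be left alone
- weighing_bottle: low glass weighing bottle with a stopper, 41 mm across, 45 mm high, lying or standing on the worktop; origin at the centre of its underside; to be left alone

How it is judged:
On the way, in this order (a step that is already met when the one before it is completed fails the run):
1. a first nut is tight ((z of nut_1 in the frame of cell below 0.0491 m or z of nut_2 in the frame of cell below 0.0491 m or z of nut_3 in the frame of cell below 0.0491 m or z of nut_4 in the frame of cell below 0.0491 m)), for 0.2 s.
2. the diagonally opposite nut is tight too ((z of each of nut_1, nut_3 in the frame of cell below 0.0491 m or z of each of nut_2, nut_4 in the frame of cell below 0.0491 m)), for 0.2 s.
3. a third nut is tight ((z of each of nut_1, nut_3, nut_2 in the frame of cell below 0.0491 m or z of each of nut_1, nut_3, nut_4 in the frame of cell below 0.0491 m or z of each of nut_2, nut_4, nut_1 in the frame of cell below 0.0491 m or z of each of nut_2, nut_4, nut_3 in the frame of cell below 0.0491 m)), for 0.2 s.
4. all four nuts are tight (z of each of nut_1, nut_2, nut_3, nut_4 in the frame of cell below 0.0491 m), for 0.2 s.
At the end, for the whole second after the job is handed in: all four nuts have sunk at least 1.6 of the 1.8 mm to their stops, the cover is level within 0.008 rad and at least 0.8 mm lower than at the start, and the small weight stands at rest upright on the boss, within 35 mm of the cell's centre (all of step 4 and angle between cover's own z axis and vertical below 0.008 rad and height (world z) of cover below 0.0327 m and linear speed of small_weight below 0.02 m/s and angle between small_weight's own z axis and vertical below 0.2 rad and horizontal distance between small_weight and cell below 0.035 m); the robot touches nothing.
It fails at once if a thread is stripped: turned on by more than 0.2 rad past the stop (value of joint any of thread_1, thread_2, thread_3, thread_4 above 0.2 rad).
It fails at once if out of cross order: nuts of both diagonals are drawn down by more than 0.6 mm before both nuts of one diagonal are tight (z of any of nut_1, nut_3 in the frame of cell below 0.0501 m and z of any of nut_2, nut_4 in the frame of cell below 0.0501 m and not (z of each of nut_1, nut_3 in the frame of cell below 0.0491 m or z of each of nut_2, nut_4 in the frame of cell below 0.0491 m)).
It fails at once if the small weight on the cover is knocked over or pushed more than 20 mm (angle between small_weight's own z axis and vertical above 0.4 rad or distance of small_weight from where it was at the start of the episode above 0.02 m).
It fails at once if another thing on the table is moved by more than 30 mm (distance of any of stapler, hex_key, usb_stick, marker_pen, calculator, screwdriver, tape_roll, weighing_bottle from where it was at the start of the episode above 0.03 m).
It also fails if it takes over 72 s, if anything falls off the work surface, if the arm or the gripper's body presses on something with over 40 N, if the wrist force passes 120 N, or if a joint passes its speed limit or range.

## Robot

A 6-joint arm with a two-finger parallel gripper is mounted at the origin on a cart in front of the work surface, level with it; the furniture and walls round the work are solid. World frame = base frame: x ahead of the robot, y to its left, z up, the work surface at z = 0. Lengths are in m, angles in rad, forces in N, time in s.
With the tool pointing down it reaches from about 0.225 to 0.875 m from the base axis. Payload 3.4 kg.
Tool frame: the origin (TCP) lies between the finger pads; the fingertips stand 8 mm ahead of it and the grasp point (between the pads) lies 11 mm behind it; z points along the fingers, y is the line along which they close (so a half turn about z gives the same grasp; the last joint's range is limited). The gripper opens to 85 mm and grips with 20 to 120 N. Pads are 22 mm wide; open, the fingers measure 114 mm over their backs; the gripper's body (76 mm by 85 mm) begins 54 mm behind the grasp point. The pads swing forward as they close: fully open they stand 13 mm farther back than shut.
Start: joints at [-1.457, 0.276, 1.505, -0, 1.361, -0.121], TCP at [0.134, -0.559, 0.203] pointing down, gripper open.
Joint ranges: [-2.89, 2.89], [-0.75, 2.08], [0.22, 2.7], [-1.18, 4.32], [0.11, 2.71], [-2.7, 2.7]. Speed limits (rad/s): [2.57, 2.57, 3.14, 3.14, 3.14, 3.14].

## Interface

Orientations are given as a unit quaternion [w, x, y, z].
In Python, from rig import manip gives the robot as it stands.
- The arm moves only by the tool move_arm, never from a script. Its argument "deltas" is a list that holds one entry, the list of rows, each a list of 5 numbers: the shift along the tool's x, y, z normalised to -1 to 1, where 1 is 80 cm, then the turn about the tool's z normalised to -1 to 1, where 1 is 120 degrees, then the closure, from -1 (fully open) to 1 (shut). In form: [[[tx, ty, tz, twist, grip], ...]]. A call has 1 to 12 rows; each row is the pose to reach, as a shift and turn from the pose commanded when the call began, along the tool's axes at that moment; what a row does not reach only later rows make up. A row lasts 1/10 s, in which the tool goes at most 50 mm and 8.59 degrees, less where a joint would pass 70% of its speed; a pose out of reach is approached as far as the arm can. A call with a number of a shift or a turn outside -1 to 1 is refused whole. A call with a gripper value outside its range is refused whole. The fingers move at their own pace and stop on an object; "squeeze" is the grip in N (left out, the last holds). Time passes only in rows, so rows that repeat a pose let the fingers close. It gives the time, the measured TCP pose, the force, the opening and the grip force at its end, in the units of the state.
- manip.get_state(): the state, without advancing time (a new reading comes with each control period).
- manip.get_image(name): name is "scene" or "top" or "wrist"; returns the picture (480x640x3 uint8, red, green, blue); there is no depth.
- manip.camera_params(name): a dict with "fx", "fy", "cx", "cy" (pixels), "dist" ([k1, k2, p1, p2, k3] as OpenCV has them; the pictures are not rectified), "R" (3x3) and "t" (3): a world point X has camera coordinates R X + t; the wrist camera has in their place "tool_from_camera" (4x4, takes a point from camera to tool coordinates, whose origin is the TCP and whose axes are the flange's). Camera axes: x right, y down, z forward; pixel columns grow to the right and rows downward; lengths in m; the calibration is good to about 2 mm. A picture is of the moment at which its call begins: read the wrist's pose just before it. camera_params takes no time and is no camera call.
- manip.sign_off(): hands the job in; it is judged then, once.
The state is a dict: "clock": time; "qpos": joint angles; "qd": joint speeds; "effort": joint torques, N m; "position": TCP position; "ee_rot": TCP orientation; "contact_force": force on the tool from outside, world axes, zero at the start; "moment": the same for the moment, N m; "width": finger opening in m; "gripper_force": force on a finger pad.
Only numpy, scipy, OpenCV 4.12 (cv2) and the standard library are available. Lean on these libraries where they do the work, as an engineer would, in place of code of your own. Each camera call takes 0.05 s, during which the arm holds its last target. There are 200 camera calls.

## Working session

There is one attempt and no reset: what is moved stays moved. The work goes in short steps, Python scripts to look and compute and a tool call to move; the robot and the scene stay as the last step left them, time stands still between calls to the robot, and variables do not carry over. Pictures are saved under pics/ and viewed, at most 10 in all, crops included, and the job is handed in when it is done.

Besides the shell and the picture viewer there is one more tool, called after "Emit:" by a JSON object that holds its "fn" and its "kwargs". move_arm: Moves the arm, as the interface text tells. Scaled input: -1 to 1 covers 80 cm each way for a shift and 120 degrees each way for a turn. Its arguments: {"type":"object","properties":{"deltas":{"type":"array","items":{"type":"array","items":{"type":"array","items":{"type":"number","minimum":-1,"maximum":1}}}},"squeeze":{"type":"number"}},"required":["deltas"]}

```bash
mkdir -p pics; ls; python3 - <<'E'
from rig import manip
import cv2
print(manip.get_state())
for n in("top","scene"):
    cv2.imwrite(f"pics/{n}0.png",manip.get_image(n)[:,:,::-1]); print(n,manip.camera_params(n))
print(manip.camera_params("wrist"))
E
```

```text
pics
{'clock': 0.0, 'qpos': array([-1.45700862e+00,  2.76597989e-01,  1.50619933e+00, -1.59046582e-05,
        1.36068837e+00, -1.21005856e-01]), 'qd': array([ 0.00069324, -0.00043637, -0.00011782, -0.00074322, -0.00048836,
       -0.00070337]), 'effort': array([-3.27268419e-03, -4.16782701e+01, -2.45808578e+01, -7.97353914e-04,
        1.08479595e-02,  1.31179172e-05]), 'position': array([ 0.13368489, -0.55861527,  0.20251168]), 'ee_rot': array([-9.46540664e-04,  9.93116268e-01,  1.17128911e-01, -4.35977333e-06]), 'contact_force': array([-0.65583429,  0.41095684, -0.49637076]), 'moment': array([-0.05913486, -0.05498819, -0.01151456]), 'gripper_force': 0.0, 'width': 0.08534460537551858}
top {'fx': 526.459033178468, 'fy': 526.459033178468, 'cx': 318.7194822817973, 'cy': 241.72174256009745, 'dist': array([-0.05145064,  0.        ,  0.        ,  0.        ,  0.        ]), 'R': array([[ 0.02035093, -0.99968114,  0.01494826],
       [-0.98486841, -0.02261863, -0.17182148],
       [ 0.17210481, -0.01122534, -0.98501468]]), 't': array([-0.04982627,  0.5261414 ,  1.50640797])}
scene {'fx': 4
[... 216 characters left out ...]
00704665],
       [-0.42507446,  0.58416541, -0.69142062],
       [ 0.39890991, -0.56478581, -0.72241807]]), 't': array([0.38888103, 0.25381379, 0.89408033])}
{'fx': 353.2205069719573, 'fy': 353.2205069719573, 'cx': 318.64789105364065, 'cy': 241.08091643310155, 'dist': array([-0.0673042,  0.       ,  0.       ,  0.       ,  0.       ]), 'tool_from_camera': array([[-2.37436600e-04, -9.64419376e-01, -2.64377023e-01,
         6.68173858e-02],
       [ 9.99999955e-01, -1.80239301e-04, -2.40604548e-04,
         2.65505587e-05],
       [ 1.84392558e-04, -2.64377069e-01,  9.64419375e-01,
        -1.70083407e-01],
       [ 0.00000000e+00,  0.00000000e+00,  0.00000000e+00,
         1.00000000e+00]])}
```

View pics/top0.png

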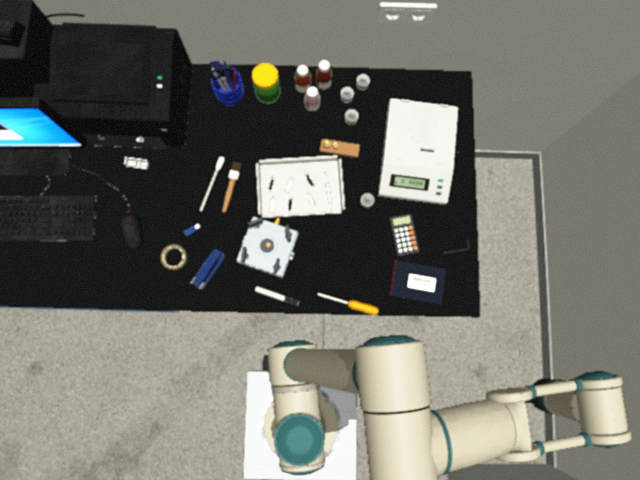

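View pics/scene0.png

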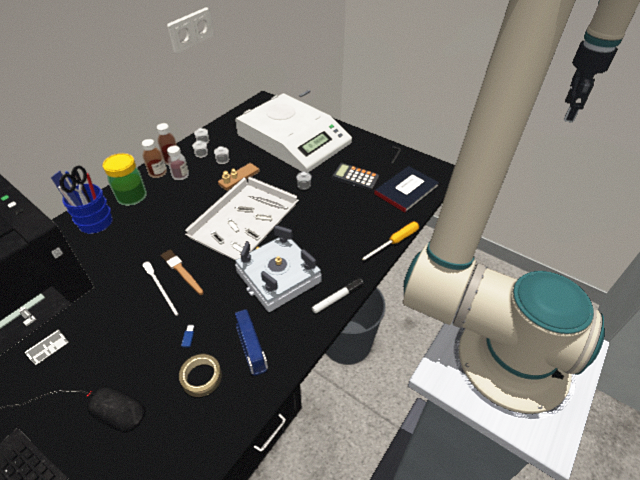

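The top view shows the cell at about (268,245), with the nipple at (277,222), so cell yaw is about -20°. Next I'll take an enlarged crop.

```bash
cat > h.py <<'E'
from rig import manip
import numpy as np, cv2
from scipy.spatial.transform import Rotation as Ro
def toolT(s):
    q=s["ee_rot"]; T=np.eye(4); T[:3,:3]=Ro.from_quat([q[1],q[2],q[3],q[0]]).as_matrix(); T[:3,3]=s["position"]; return T
def cam(name,s=None):
    p=manip.camera_params(name); K=np.array([[p["fx"],0,p["cx"]],[0,p["fy"],p["cy"]],[0,0,1]])
    if name=="wrist": W=np.linalg.inv(toolT(s)@p["tool_from_camera"])
    else: W=np.eye(4); W[:3,:3]=p["R"]; W[:3,3]=p["t"]
    return K,p["dist"],W
def back(c,uv,z):
    K,d,W=c; r=cv2.undistortPoints(np.array([[uv]],float),K,d)[0,0]
    Wi=np.linalg.inv(W); o=Wi[:3,3]; v=Wi[:3,:3]@np.array([r[0],r[1],1]); return o+v*(z-o[2])/v[2]
def proj(c,P):
    K,d,W=c; return cv2.projectPoints(np.array(P,float).reshape(-1,3),W[:3,:3],W[:3,3],K,d)[0][:,0]
E
python3 - <<'E'
from h import *
im=cv2.imread("pics/top0.png")[205:285,220:320]
cv2.imwrite("pics/crop0.png",cv2.resize(im,None,fx=7,fy=7,interpolation=cv2.INTER_CUBIC))
E
```

```text
(no output)
```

View pics/crop0.png

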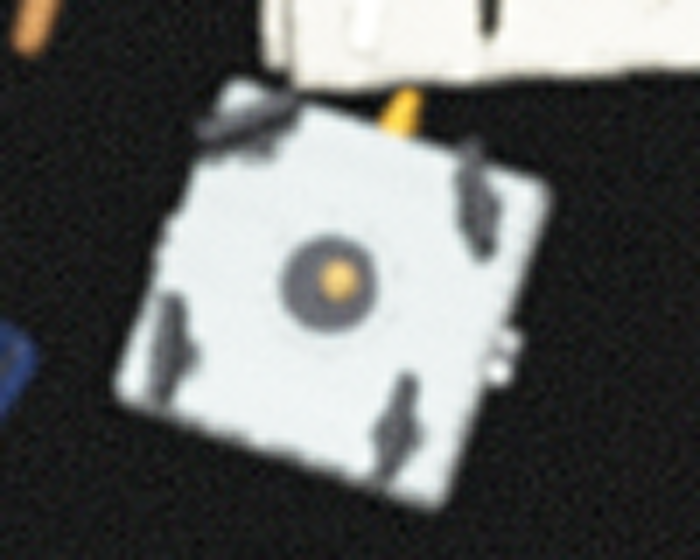

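```bash
python3 - <<'E'
from h import *
c=cam("top")
f=lambda u,z:back(c,(u[0]/7+220-.4,u[1]/7+205-.4),z)
C=[f(u,.0435) for u in [(225,80),(550,185),(438,508),(118,392)]]
print(np.round(C,4),np.mean(C,0)); C=np.array(C)
for a,b in((0,1),(1,2),(2,3),(3,0)): d=C[a]-C[b]; print(np.linalg.norm(d),np.degrees(np.arctan2(d[1],d[0])))
for n,(a,b) in enumerate([((197,133),(300,100)),((468,145),(485,258)),((408,375),(385,480)),((172,295),(165,400))]):
    A,B=f(a,.085),f(b,.085); d=A-B; print(n+1,(A+B)/2,np.linalg.norm(d),np.degrees(np.arctan2(d[1],d[0])))
E
```

```text
[[0.6005 0.1624 0.0435]
 [0.5583 0.0231 0.0435]
 [0.4201 0.066  0.0435]
 [0.4658 0.2016 0.0435]] [0.51118154 0.1132579  0.0435    ]
0.14560766569678243 73.12531017728534
0.14468135389638673 -17.2713395768636
0.14302891439965004 -108.63200850340553
0.1403013724534104 163.7968687772235
1 [0.57611751 0.14705785 0.085     ] 0.04449312738465433 109.56213753515677
2 [0.54263721 0.05190809 0.085     ] 0.04787901587030746 10.14587062666818
3 [0.44830685 0.08157569 0.085     ] 0.04394507066866402 -10.352031767054811
4 [0.47907302 0.17575888 0.085     ] 0.043387905755432735 -1.2282257195691966
```

The cover corners fit a square centred at (0.511, 0.113) with yaw about -17°, and the nuts fall where they should. I'm moving above it for a close look.

Emit:
{"fn": "move_arm", "kwargs": {"deltas": [[[0.654,-0.707,-0.06,-0.797,-1],[0.654,-0.707,-0.06,-0.797,-1],[0.654,-0.707,-0.06,-0.797,-1],[0.654,-0.707,-0.06,-0.797,-1],[0.654,-0.707,-0.06,-0.797,-1],[0.654,-0.707,-0.06,-0.797,-1],[0.654,-0.707,-0.06,-0.797,-1],[0.654,-0.707,-0.06,-0.797,-1],[0.654,-0.707,-0.06,-0.797,-1],[0.654,-0.707,-0.06,-0.797,-1],[0.654,-0.707,-0.06,-0.797,-1],[0.654,-0.707,-0.06,-0.797,-1]]]}}

```text
clock: 1.3
position: [0.4273, -0.0351, 0.2407]
ee_rot: [0.0, 0.579, 0.816, -0.0]
contact_force: [1.4, -0.6, 0.3]
width: 0.0854
gripper_force: 0.0
```

Emit:
{"fn": "move_arm", "kwargs": {"deltas": [[[0.14,0.16,-0.025,0,-1],[0.14,0.16,-0.025,0,-1],[0.14,0.16,-0.025,0,-1],[0.14,0.16,-0.025,0,-1],[0.14,0.16,-0.025,0,-0.3],[0.14,0.16,-0.025,0,-0.3],[0.14,0.16,-0.025,0,-0.3]]]}}

```text
clock: 2.0
position: [0.5104, 0.1096, 0.2603]
ee_rot: [-0.0, 0.58, 0.814, -0.001]
contact_force: [-0.1, -0.6, -0.1]
width: 0.0558
gripper_force: 0.0
```

```bash
python3 - <<'E'
from h import *
s=manip.get_state(); np.save("w1.npy",toolT(s)); print(s)
im=manip.get_image("wrist")[:,:,::-1]; cv2.imwrite("pics/w1.png",im)
c=cam("wrist",s); r=Ro.from_euler('z',-17.2,degrees=True).as_matrix()
for x,y in((50,50),(50,-50),(-50,-50),(-50,50)): print(proj(c,r@[x/1e3,y/1e3,.09]+[.511,.113,0]))
E
```

```text
{'clock': 2.0, 'qpos': array([ 7.87265339e-02,  1.68718234e-01,  1.50878486e+00, -7.60572008e-04,
        1.46560954e+00, -2.53529580e-01]), 'qd': array([-0.0128559 , -0.00945794,  0.00064442,  0.00430691, -0.00048071,
        0.00110509]), 'effort': array([ 4.80989423e-01, -3.55373633e+01, -2.55268031e+01,  3.34894541e-02,
       -1.66221225e-02, -2.22590628e-03]), 'position': array([0.51037689, 0.10958132, 0.26025388]), 'ee_rot': array([-3.39216141e-04,  5.80408004e-01,  8.14325382e-01, -7.78146723e-04]), 'contact_force': array([-0.13550527, -0.63510673, -0.11674511]), 'moment': array([-0.07302439, -0.03172327,  0.0422645 ]), 'gripper_force': 0.0, 'width': 0.055783593812374604}
[[392.6168931  201.17149767]]
[[331.09434068 278.90337367]]
[[249.98237822 222.79753883]]
[[309.24490858 138.0465558 ]]
```

View pics/w1.png

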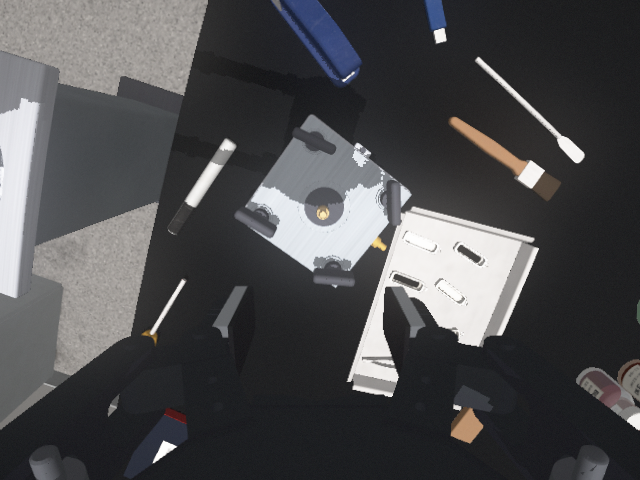

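The wrist view shows all four wings near the predicted pixels: nut_1 (394,203), nut_2 (333,279), nut_3 (256,222) and nut_4 (313,139). The weight is at (323,212). I'll enlarge this to refine the positions.

```bash
python3 - <<'E'
import cv2
im=cv2.imread("pics/w1.png")[110:295,225:425]
im=cv2.convertScaleAbs(im,alpha=1.4,beta=25)
cv2.imwrite("pics/c1.png",cv2.resize(im,None,fx=3.2,fy=3.2,interpolation=cv2.INTER_CUBIC)) 
E
```

```text
(no output)
```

View pics/c1.png

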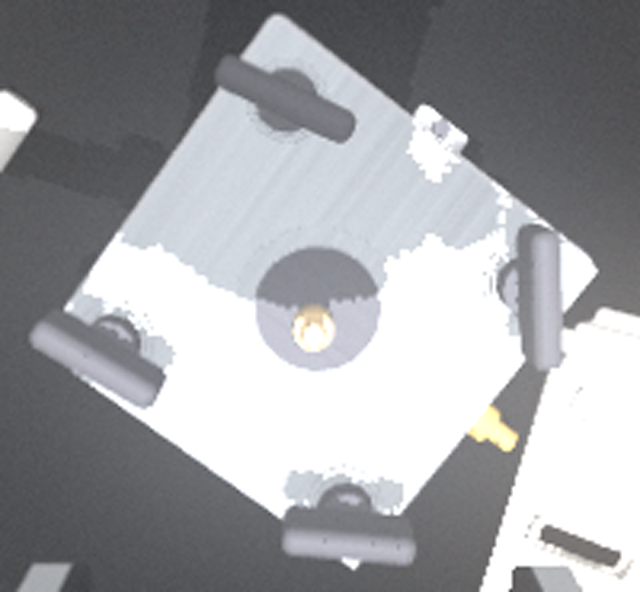

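The crop shows the wing-top centres at (542,298), (349,544), (99,358) and (286,98) for nuts 1–4. The nipple, on the +x side, is at (500,430).

```bash
cat > m1.py <<'E'
from h import *
s=dict(ee_rot=None); T=np.load("w1.npy")
import h
h.toolT=lambda s:T
c=cam("wrist",s); f=lambda u:back(c,(u[0]/3.2+225-.35,u[1]/3.2+110-.35),.0907)
P=np.array([f(u)[:2] for u in((542,298),(349,544),(99,358),(286,98))])
ang=[]
for a,b in(((557,232),(563,362)),((284,557),(414,563)),((33,340),(150,407)),((230,60),(350,122))):
    d=f(a)-f(b); ang.append(np.degrees(np.arctan2(d[1],d[0]))%180)
cen=P.mean(0); d=P[0]-P[2]; e=P[1]-P[3]
print(P,cen,ang); print(np.linalg.norm(d),np.linalg.norm(e),np.degrees([np.arctan2(d[1],d[0])-np.pi/4,np.arctan2(e[1],e[0])+np.pi/4]))
E
python3 m1.py
```

```text
[[0.57526325 0.14503022]
 [0.54668698 0.05080653]
 [0.45342311 0.08324867]
 [0.48288936 0.17508422]] [0.51456568 0.11354241] [np.float64(114.94309230314371), np.float64(16.182216031079406), np.float64(167.9807480878182), np.float64(172.34255607881087)]
0.13660885639039896 0.13969638600704917 [-18.11177608 -17.82642731]
```

Emit:
{"fn": "move_arm", "kwargs": {"deltas": [[[0.016,0.092,0.06,-0.042,0.2],[0.016,0.092,0.12,-0.042,0.2],[0.016,0.092,0.163,-0.042,0.2],[0.016,0.092,0.163,-0.042,0.2],[0.016,0.092,0.163,-0.042,0.2]]]}}

```text
clock: 2.55
position: [0.5751, 0.1456, 0.129]
ee_rot: [-0.002, 0.544, 0.839, -0.002]
contact_force: [-0.4, 0.3, 0.2]
width: 0.0341
gripper_force: 0.0
```

```bash
python3 - <<'E'
from h import *
s=manip.get_state(); np.save("w2.npy",toolT(s)); print(s["position"],s["ee_rot"],s["effort"][5],s["contact_force"],s["moment"],s["width"],s["qpos"])
im=manip.get_image("wrist")[:,:,::-1]
c=cam("wrist",s); r=Ro.from_euler('z',-17.5,degrees=True).as_matrix()
for x,y in((50,50),): print(proj(c,r@[x/1e3,y/1e3,.0907]+[.513,.1135,0]))
im=cv2.convertScaleAbs(im[150:400,200:440],alpha=1.8,beta=40); cv2.imwrite("pics/c2.png",cv2.resize(im,None,fx=2.4,fy=2.4))
E
```

```text
[0.57511952 0.14556501 0.12900155] [-0.00163764  0.54416543  0.83897476 -0.00162848] 0.0050921563524752855 [-0.40909172  0.34836992  0.19985679] [ 0.00945728  0.05897209 -0.00563516] 0.03408107718929092 [ 1.30882226e-01  3.54764352e-01  1.57876813e+00 -3.76020355e-04
  1.21266577e+00 -2.88989920e-01]
[[320.29459048 255.90080484]]
```

View pics/c2.png

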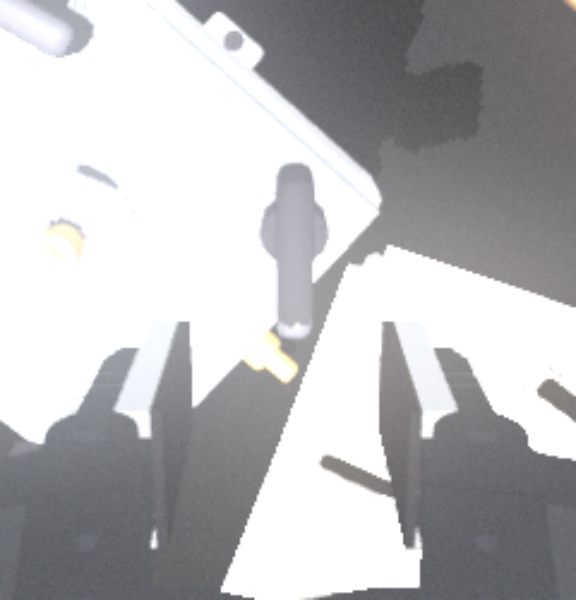

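The wing is parallel to the pads and about 2.5 mm toward +y of the tool, at crop (295,252). I'll correct for that, go down and close.

Emit:
{"fn": "move_arm", "kwargs": {"deltas": [[[0,0.003,0,0,0.2],[0,0.003,0.033,0,0.2],[0,0.003,0.066,0,0.2],[0,0.003,0.066,0,0.2],[0,0.003,0.066,0,0.6],[0,0.003,0.066,0,1],[0,0.003,0.066,0,1],[0,0.003,0.066,0,1]]], "squeeze": 25}}

```text
clock: 3.4
position: [0.5797, 0.1479, 0.0788]
ee_rot: [0.001, 0.544, 0.839, 0.001]
contact_force: [0.1, -0.1, -1.0]
width: 0.0002
gripper_force: 0.0
```

```bash
cat > st.py <<'E'
from h import *
s=manip.get_state(); q=s["ee_rot"]
x=toolT(s)[:3,:3]
print("t",round(s["clock"],2),"p",np.round(s["position"]*1e3,1),"yaw",round(np.degrees(np.arctan2(x[1,0],x[0,0])),1),"eff6",round(s["effort"][5],4),"Ftool",np.round(x.T@s["contact_force"],1),"Mtool",np.round(x.T@s["moment"],3),"w",round(s["width"]*1e3,1),"g",round(s["gripper_force"],1),"q6",round(s["qpos"][5],3))
E
python3 st.py
```

```text
t 3.4 p [579.7 147.9  78.8] yaw 114.1 eff6 -0.0 Ftool [-0.1  0.1  1. ] Mtool [-0.039  0.035  0.007] w 0.2 g 0.0 q6 -0.288
```

```bash
python3 - <<'E'
from h import *
s=manip.get_state(); c=cam("wrist",s); print(proj(c,[[.577,.1465,.0907],[.577,.1465,.0507],s["position"]]))
im=manip.get_image("wrist")[:,:,::-1]
im=cv2.convertScaleAbs(im[130:430,160:480],alpha=1.8,beta=40); cv2.imwrite("pics/c3.png",cv2.resize(im,None,fx=2,fy=2))
E
```

```text
[[312.66456038 288.39815529]
 [313.6115867  261.77463176]
 [318.76832561 279.0265246 ]]
```

View pics/c3.png

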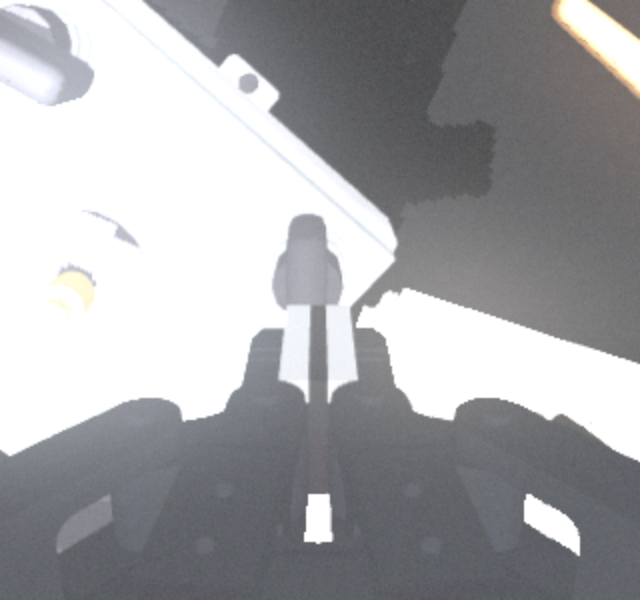

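The fingers shut at 0.2 mm without the wing between them. In the image the pads end above the wing top, at rows 305–380, so the tips stand farther back than assumed. I'll reopen, go lower and try again gently.

Emit:
{"fn": "move_arm", "kwargs": {"deltas": [[[0,0,0,0,0.2],[0,0,0,0,0.2],[0,0,0,0,0.2],[0,0,0.006,0,0.2],[0,0,0.0125,0,0.2],[0,0,0.0125,0,0.2],[0,0,0.0125,0,0.2]]], "squeeze": 20}}

```text
clock: 4.15
position: [0.5786, 0.1477, 0.067]
ee_rot: [-0.0, 0.544, 0.839, -0.0]
contact_force: [-0.8, -0.5, 0.7]
width: 0.0341
gripper_force: 0.0
```

```bash
python3 st.py
```

```text
t 4.15 p [578.6 147.7  67. ] yaw 114.1 eff6 -0.0 Ftool [-0.2 -0.9 -0.7] Mtool [-0.043 -0.04   0.076] w 34.1 g 0.0 q6 -0.288
```

Emit:
{"fn": "move_arm", "kwargs": {"deltas": [[[0,0,0,0,0.5],[0,0,0,0,0.5],[0,0,0,0,1],[0,0,0,0,1],[0,0,0,0,1]]], "squeeze": 20}}

```text
clock: 4.65
position: [0.5789, 0.1477, 0.0676]
ee_rot: [0.0, 0.544, 0.839, 0.0]
contact_force: [0.2, 0.3, 0.0]
width: 0.0001
gripper_force: 0.0
```

```bash
python3 st.py
```

```text
t 4.65 p [578.9 147.7  67.6] yaw 114.1 eff6 -0.0 Ftool [ 0.1  0.3 -0. ] Mtool [ 0.055 -0.03   0.005] w 0.1 g 0.0 q6 -0.288
```

```bash
python3 - <<'E'
from h import *
s=manip.get_state(); T=toolT(s)
a=manip.get_image("wrist")[:,:,::-1]; b=manip.get_image("scene")[:,:,::-1]
for n,c in(("w",cam("wrist",s)),("s",cam("scene"))):
    print(n,proj(c,[[.577,.1465,.0907],[.577,.1465,.0507],(T@[0,0,.008,1])[:3],(T@[0,0,-.011,1])[:3],(T@[0,0,-.065,1])[:3]]).round(0).tolist())
cv2.imwrite("pics/wf.png",a);cv2.imwrite("pics/sf.png",b)
a=cv2.resize(cv2.convertScaleAbs(a[200:400,220:420],alpha=1.5,beta=30),(400,400)); 
b=cv2.resize(b[195:295,230:330],(400,400),interpolation=cv2.INTER_CUBIC)
cv2.imwrite("pics/c4.png",np.hstack([a,cv2.convertScaleAbs(b,alpha=1.3,beta=30)]))
E
```

```text
w [[314.0, 299.0], [315.0, 269.0], [319.0, 274.0], [319.0, 287.0], [319.0, 349.0]]
s [[244.0, 248.0], [246.0, 259.0], [245.0, 257.0], [244.0, 251.0], [241.0, 234.0]]
```

View pics/c4.png

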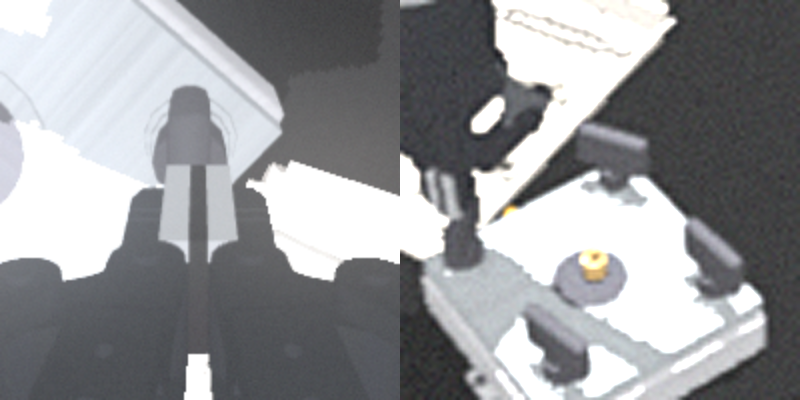

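The picture suggests the closed tips are just at or above the wing top, and about 2 mm too far along +y. I'll reopen, recentre and go 13 mm lower, which still clears the cover in either case.

Emit:
{"fn": "move_arm", "kwargs": {"deltas": [[[0,0,0,0,0.2],[0,0,0,0,0.2],[0,0,0,0,0.2],[0,-0.0025,0.008,0,0.2],[0,-0.0025,0.016,0,0.2],[0,-0.0025,0.016,0,0.2],[0,-0.0025,0.016,0,0.5],[0,-0.0025,0.016,0,1],[0,-0.0025,0.016,0,1],[0,-0.0025,0.016,0,1]]], "squeeze": 20}}

```text
clock: 5.75
position: [0.577, 0.1469, 0.0547]
ee_rot: [0.0, 0.544, 0.839, -0.0]
contact_force: [-0.5, -0.3, -1.4]
width: 0.0092
gripper_force: 22.9
```

```bash
python3 st.py
```

```text
t 5.75 p [577.  146.9  54.7] yaw 114.1 eff6 -0.0166 Ftool [-0.1 -0.5  1.4] Mtool [ 0.023 -0.001 -0.013] w 9.2 g 22.9 q6 -0.289
```

Gripped: 9.2 mm wide at 23 N. Now I turn. At least 46° is available before any stop, so I'll go 36° first in two readings.

Emit:
{"fn": "move_arm", "kwargs": {"deltas": [[[0,0,0,0.04,1],[0,0,0,0.07,1],[0,0,0,0.1,1],[0,0,0,0.1,1]]]}}

```text
clock: 6.15
position: [0.5775, 0.147, 0.0548]
ee_rot: [0.0, 0.628, 0.778, 0.0]
contact_force: [0.7, 0.4, -0.8]
width: 0.009
gripper_force: 22.9
```

```bash
python3 st.py
```

```text
t 6.15 p [577.5 147.   54.8] yaw 102.1 eff6 0.2571 Ftool [0.2 0.8 0.8] Mtool [-0.096 -0.037  0.033] w 9.0 g 22.9 q6 -0.079
```

Emit:
{"fn": "move_arm", "kwargs": {"deltas": [[[0,0,0,0.05,1],[0,0,0,0.1,1],[0,0,0,0.15,1],[0,0,0,0.2,1],[0,0,0,0.2,1]]]}}

```text
clock: 6.65
position: [0.5784, 0.147, 0.0541]
ee_rot: [0.001, 0.776, 0.631, 0.001]
contact_force: [3.5, 0.1, -7.5]
width: 0.0091
gripper_force: 22.1
```

```bash
python3 st.py
```

```text
t 6.65 p [578.4 147.   54.1] yaw 78.2 eff6 0.4487 Ftool [0.8 3.4 7.5] Mtool [-0.713  0.19   0.051] w 9.1 g 22.1 q6 0.338
```

Emit:
{"fn": "move_arm", "kwargs": {"deltas": [[[0,0,0.001,0.025,1],[0,0,0.001,0.05,1],[0,0,0.001,0.05,1]]]}}

```text
clock: 6.95
position: [0.5786, 0.1469, 0.0537]
ee_rot: [0.001, 0.807, 0.59, 0.001]
contact_force: [4.6, 0.1, -8.1]
width: 0.0093
gripper_force: 22.2
```

```bash
python3 st.py
```

```text
t 6.95 p [578.6 146.9  53.7] yaw 72.3 eff6 0.2663 Ftool [1.5 4.3 8.1] Mtool [-0.941  0.282 -0.033] w 9.3 g 22.2 q6 0.442
```

Emit:
{"fn": "move_arm", "kwargs": {"deltas": [[[0,0,0,0.015,1],[0,0,0,0.03,1],[0,0,0,0.03,1]]]}}

```text
clock: 7.25
position: [0.5787, 0.1469, 0.0536]
ee_rot: [0.001, 0.826, 0.564, 0.001]
contact_force: [4.7, -0.1, -8.7]
width: 0.0093
gripper_force: 22.0
```

```bash
python3 st.py
```

```text
t 7.25 p [578.7 146.9  53.6] yaw 68.7 eff6 0.1908 Ftool [1.6 4.4 8.7] Mtool [-0.984  0.36  -0.024] w 9.3 g 22.0 q6 0.504
```

```bash
cat > av.py <<'E'
from h import *
R=[]
for i in range(5):
    s=manip.get_state(); x=toolT(s)[:3,:3]; R.append(np.r_[x.T@s["contact_force"],x.T@s["moment"],s["effort"][5]])
    if i<4: manip.get_image("wrist")
m=np.mean(R,0)
print("t",round(s["clock"],2),"p",np.round(s["position"]*1e3,2),"yaw",round(np.degrees(np.arctan2(x[1,0],x[0,0])),2),"F",m[:3].round(1),"M",m[3:6].round(3),"sd",np.std(R,0)[5].round(3),"eff6",np.round([r[6] for r in R],3),"w",round(s["width"]*1e3,1))
E
python3 av.py
```

```text
t 7.45 p [578.68 146.84  53.6 ] yaw 68.74 F [2.1 4.9 8.7] M [-0.957  0.356 -0.056] sd 0.038 eff6 [0.191 0.098 0.077 0.074 0.074] w 9.4
```

Emit:
{"fn": "move_arm", "kwargs": {"deltas": [[[0,0,0.001,0.015,1],[0,0,0.001,0.025,1],[0,0,0.001,0.025,1]]]}}

```text
clock: 7.75
position: [0.5788, 0.1468, 0.0534]
ee_rot: [0.001, 0.84, 0.542, 0.001]
contact_force: [6.2, 0.4, -5.5]
width: 0.0092
gripper_force: 22.3
```

```bash
python3 av.py
```

```text
t 7.95 p [578.86 146.82  53.39] yaw 65.7 F [1.8 5.6 5.5] M [-0.959  0.359 -0.091] sd 0.028 eff6 [0.165 0.102 0.089 0.087 0.086] w 9.0
```

Settled joint-6 effort is a clean torque signal, now 0.087 N m, which is late in the gasket stage. I'll continue in 2° steps.

Emit:
{"fn": "move_arm", "kwargs": {"deltas": [[[0,0,0.0003,0.017,1],[0,0,0.0003,0.017,1],[0,0,0.0003,0.017,1]]]}}

```text
clock: 8.25
position: [0.579, 0.1468, 0.0533]
ee_rot: [0.001, 0.85, 0.527, 0.002]
contact_force: [5.9, -0.9, -4.6]
width: 0.0092
gripper_force: 22.4
```

```bash
python3 av.py
```

```text
t 8.45 p [578.94 146.79  53.25] yaw 63.67 F [2.4 5.4 5.2] M [-0.953  0.411 -0.099] sd 0.018 eff6 [0.112 0.108 0.108 0.108 0.108] w 8.8
```

Emit:
{"fn": "move_arm", "kwargs": {"deltas": [[[0,0,0.0003,0.017,1],[0,0,0.0003,0.017,1],[0,0,0.0003,0.017,1]]]}}

```text
clock: 8.75
position: [0.5791, 0.1467, 0.0532]
ee_rot: [0.001, 0.859, 0.512, 0.002]
contact_force: [5.6, -0.3, -3.9]
width: 0.0089
gripper_force: 22.5
```

```bash
python3 av.py
```

```text
t 8.95 p [579.06 146.75  53.23] yaw 61.65 F [2.  5.3 4. ] M [-0.914  0.366 -0.196] sd 0.026 eff6 [0.197 0.193 0.193 0.192 0.192] w 9.3
```

Torque jumped from 0.108 to 0.192 N m within 2°, so nut_1 is on its stop after 52°. I'll release it, lift and go to the diagonal nut_3.

Emit:
{"fn": "move_arm", "kwargs": {"deltas": [[[0,0,0,-0.01,0.2],[0,0,0,-0.01,0.2],[0,0,-0.01,-0.01,0.2],[0,0,-0.075,-0.01,0.2],[-0.1454,-0.0991,-0.075,-0.886,0.2],[-0.1454,-0.0991,-0.075,-0.886,0.2],[-0.1454,-0.0991,-0.075,-0.886,0.2],[-0.1454,-0.0991,-0.075,-0.886,0.2],[-0.1454,-0.0991,-0.075,-0.886,0.2],[-0.1454,-0.0991,-0.075,-0.886,0.2],[-0.1454,-0.0991,-0.075,-0.886,0.2],[-0.1454,-0.0991,-0.075,-0.886,0.2]]]}}

```text
clock: 10.15
position: [0.4513, 0.0827, 0.1134]
ee_rot: [-0.0, 0.408, 0.913, 0.0]
contact_force: [-0.2, -0.6, 0.3]
width: 0.0343
gripper_force: 0.0
```

```bash
python3 st.py
```

```text
t 10.15 p [451.3  82.7 113.4] yaw 131.8 eff6 1.2353 Ftool [-0.3 -0.5 -0.3] Mtool [-0.047 -0.012 -0.042] w 34.3 g 0.0 q6 -0.7
```

Emit:
{"fn": "move_arm", "kwargs": {"deltas": [[[-0.0025,0.002,0,-0.08,0.2],[-0.0025,0.002,0,-0.15,0.2],[-0.0025,0.002,0,-0.22,0.2],[-0.0025,0.002,0,-0.29,0.2],[-0.0025,0.002,0,-0.302,0.2],[-0.0025,0.002,0,-0.302,0.2],[-0.0025,0.002,0,-0.302,0.2]]]}}

```text
clock: 10.85
position: [0.4541, 0.0822, 0.113]
ee_rot: [0.0, 0.108, 0.994, -0.0]
contact_force: [0.2, 0.8, 1.0]
width: 0.0344
gripper_force: 0.0
```

```bash
python3 - <<'E'
from h import *
s=manip.get_state(); c=cam("wrist",s)
im=manip.get_image("wrist")[:,:,::-1]; cv2.imwrite("pics/w3.png",im)
print(proj(c,[[.454,.082,.0907]]))
np.save("w3.npy",toolT(s))
im=cv2.convertScaleAbs(im[130:380,200:440],alpha=1.8,beta=40); cv2.imwrite("pics/c5.png",cv2.resize(im,None,fx=2.4,fy=2.4))
E
python3 st.py
```

```text
[[318.2475579  264.75777237]]
t 10.9 p [454.2  82.2 113. ] yaw 167.6 eff6 0.0003 Ftool [ 0.  -0.5 -0.4] Mtool [ 0.04  -0.04   0.026] w 34.2 g 0.0 q6 -1.327
```

View pics/c5.png

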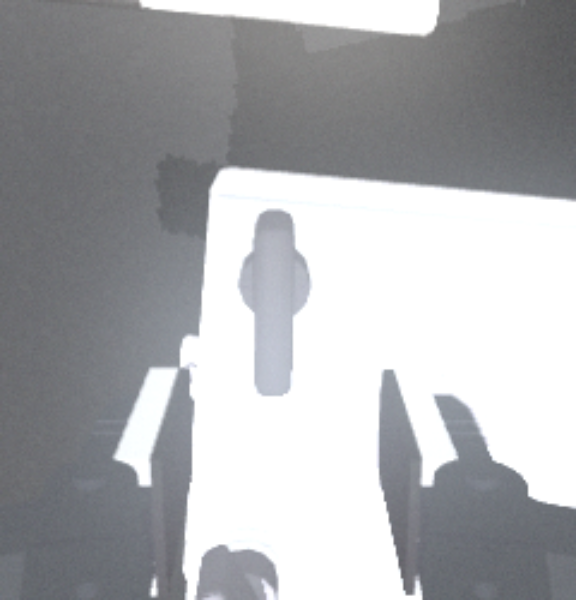

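The nut_3 wing is parallel to the pads and centred at crop (273,~310), about 2.4 mm toward -y and 3 mm toward +x of the tool. I'll correct and grip.

Emit:
{"fn": "move_arm", "kwargs": {"deltas": [[[0.0035,-0.0028,0.02,0,0.2],[0.0035,-0.0028,0.05,0,0.2],[0.0035,-0.0028,0.0775,0,0.2],[0.0035,-0.0028,0.0775,0,0.2],[0.0035,-0.0028,0.0775,0,0.5],[0.0035,-0.0028,0.0775,0,1],[0.0035,-0.0028,0.0775,0,1],[0.0035,-0.0028,0.0775,0,1]]], "squeeze": 20}}

```text
clock: 11.7
position: [0.452, 0.0801, 0.0516]
ee_rot: [0.001, 0.107, 0.994, -0.0]
contact_force: [-0.7, -3.0, 3.0]
width: 0.0092
gripper_force: 23.5
```

```bash
python3 av.py
```

```text
t 11.9 p [452.    80.16  51.48] yaw 167.67 F [-0.2 -3.5 -4.4] M [ 0.583 -0.065 -0.008] sd 0.027 eff6 [-0.014 -0.013 -0.013 -0.013 -0.013] w 9.3
```

Emit:
{"fn": "move_arm", "kwargs": {"deltas": [[[0,-0.0006,0,0.05,1],[0,-0.0006,0,0.11,1],[0,-0.0006,0,0.17,1],[0,-0.0006,0,0.23,1],[0,-0.0006,0.0005,0.29,1],[0,-0.0006,0.0005,0.33,1],[0,-0.0006,0.0005,0.33,1]]]}}

```text
clock: 12.6
position: [0.4522, 0.0802, 0.0506]
ee_rot: [0.001, 0.438, 0.899, 0.001]
contact_force: [2.1, -1.1, 1.0]
width: 0.0094
gripper_force: 23.4
```

```bash
python3 av.py
```

```text
t 12.8 p [452.1   80.18  50.56] yaw 128.11 F [-2.3  0.  -1.6] M [-0.064 -0.515  0.009] sd 0.031 eff6 [ 0.351  0.087  0.    -0.017 -0.015] w 9.4
```

Emit:
{"fn": "move_arm", "kwargs": {"deltas": [[[0,0,0,0.02,1],[0,0,0,0.04,1],[0,0,0,0.04,1]]]}}

```text
clock: 13.1
position: [0.4521, 0.0802, 0.0504]
ee_rot: [0.001, 0.475, 0.88, 0.001]
contact_force: [2.7, -2.3, 0.8]
width: 0.0093
gripper_force: 23.3
```

```bash
python3 av.py
```

```text
t 13.3 p [452.02  80.18  50.41] yaw 123.29 F [-3.6  1.5 -0.9] M [-0.378 -0.641  0.003] sd 0.026 eff6 [0.181 0.042 0.005 0.001 0.004] w 8.9
```

Emit:
{"fn": "move_arm", "kwargs": {"deltas": [[[0,0,0,0.03,1],[0,0,0.0006,0.06,1],[0,0,0.0006,0.085,1],[0,0,0.0006,0.085,1]]]}}

```text
clock: 13.7
position: [0.4521, 0.0802, 0.05]
ee_rot: [0.001, 0.551, 0.834, 0.001]
contact_force: [4.5, -1.8, 1.5]
width: 0.0092
gripper_force: 23.3
```

```bash
python3 av.py
```

```text
t 13.9 p [452.03  80.13  49.98] yaw 113.11 F [-3.4  3.5 -1.3] M [-0.722 -0.628 -0.104] sd 0.019 eff6 [0.36  0.18  0.134 0.129 0.13 ] w 9.3
```

Emit:
{"fn": "move_arm", "kwargs": {"deltas": [[[0,0,0.0005,0.02,1],[0,0,0.0005,0.04,1],[0,0,0.0005,0.04,1]]]}}

```text
clock: 14.2
position: [0.4521, 0.0801, 0.0498]
ee_rot: [0.001, 0.586, 0.811, 0.001]
contact_force: [4.4, -1.5, 5.0]
width: 0.0093
gripper_force: 23.7
```

```bash
python3 av.py
```

```text
t 14.4 p [452.05  80.13  49.82] yaw 108.32 F [-3.1  4.1 -4.8] M [-0.823 -0.587 -0.14 ] sd 0.031 eff6 [0.333 0.194 0.147 0.158 0.162] w 9.0
```

Emit:
{"fn": "move_arm", "kwargs": {"deltas": [[[0,0,0,0.012,1],[0,0,0,0.012,1],[0,0,0,0.012,1]]]}}

```text
clock: 14.7
position: [0.4521, 0.0801, 0.0499]
ee_rot: [0.001, 0.596, 0.803, 0.001]
contact_force: [4.6, -1.5, 4.9]
width: 0.0094
gripper_force: 23.8
```

```bash
python3 av.py
```

```text
t 14.9 p [452.07  80.12  49.83] yaw 106.88 F [-3.1  4.  -5. ] M [-0.826 -0.574 -0.201] sd 0.018 eff6 [0.18  0.178 0.178 0.178 0.178] w 9.2
```

Vertical force tracking (about 5 N/mm) shows nut_3 stopped sinking near yaw 113°, so it seems to be at its stop and I'm turning it no further. To verify before changing diagonals, I'll release it and touch the wing top with closed fingers, then compare the height with a loose nut.

Emit:
{"fn": "move_arm", "kwargs": {"deltas": [[[0,0,0,-0.01,0.2],[0,0,0,-0.01,0.2],[0,0,-0.0125,-0.01,0.2],[0,0,-0.0375,-0.01,1],[0,0,-0.0375,-0.01,1],[0,0,-0.0375,-0.01,1],[0,0,-0.0375,-0.01,1],[0,0,-0.0225,-0.01,1],[0,0,-0.0225,-0.01,1]]]}}

```text
clock: 15.8
position: [0.449, 0.0801, 0.0657]
ee_rot: [-0.002, 0.588, 0.809, -0.001]
contact_force: [-0.8, -0.9, 0.7]
width: -0.0001
gripper_force: 0.0
```

```bash
python3 av.py
```

```text
t 16.0 p [450.98  80.14  67.32] yaw 108.0 F [-0.5 -0.2 -0.1] M [-0.    -0.013 -0.   ] sd 0.024 eff6 [-0. -0. -0. -0. -0.] w -0.2
```

Emit:
{"fn": "move_arm", "kwargs": {"deltas": [[[0,0,0.003,0,1],[0,0,0.006,0,1],[0,0,0.006,0,1]]]}}

```text
clock: 16.3
position: [0.4507, 0.0801, 0.0623]
ee_rot: [-0.0, 0.588, 0.809, -0.0]
contact_force: [0.7, 0.7, -1.2]
width: 0.0001
gripper_force: 0.0
```

```bash
python3 av.py
```

```text
t 16.5 p [451.06  80.1   62.57] yaw 108.01 F [-0.1  0.2  0.2] M [0.018 0.011 0.005] sd 0.025 eff6 [-0. -0. -0. -0. -0.] w -0.1
```

Emit:
{"fn": "move_arm", "kwargs": {"deltas": [[[0,0,0.001,0,1],[0,0,0.002,0,1],[0,0,0.002,0,1]]]}}

```text
clock: 16.8
position: [0.4512, 0.0801, 0.0611]
ee_rot: [0.0, 0.588, 0.809, 0.0]
contact_force: [-0.5, -0.3, 1.4]
width: 0.0005
gripper_force: 0.9
```

```bash
python3 av.py
```

```text
t 17.0 p [451.14  80.12  61.09] yaw 108.01 F [ 0.1 -0.6 -2. ] M [0.052 0.019 0.001] sd 0.014 eff6 [0. 0. 0. 0. 0.] w -0.2
```

Emit:
{"fn": "move_arm", "kwargs": {"deltas": [[[0,0,0.0005,0,1],[0,0,0.0005,0,1]]]}}

```text
clock: 17.2
position: [0.4512, 0.0801, 0.061]
ee_rot: [0.0, 0.588, 0.809, 0.0]
contact_force: [-0.9, -0.8, 5.5]
width: 0.0001
gripper_force: 2.7
```

```bash
python3 av.py
```

```text
t 17.4 p [451.22  80.13  60.97] yaw 108.01 F [ 0.3 -1.1 -5.3] M [ 0.169  0.041 -0.003] sd 0.018 eff6 [0. 0. 0. 0. 0.] w 0.0
```

nut_3's wing top registers contact at TCP z = 61.0 mm. Next I'll do the same on loose nut_4 for comparison.

Emit:
{"fn": "move_arm", "kwargs": {"deltas": [[[0,0,-0.02,0,1],[0.05,0.036,-0.02,-0.07,1],[0.1015,0.0737,-0.02,-0.14,1],[0.1015,0.0737,-0.02,-0.21,1],[0.1015,0.0737,-0.02,-0.28,1],[0.1015,0.0737,-0.02,-0.35,1],[0.1015,0.0737,-0.02,-0.42,1],[0.1015,0.0737,-0.02,-0.49,1],[0.1015,0.0737,-0.02,-0.55,1],[0.1015,0.0737,-0.01,-0.55,1],[0.1015,0.0737,-0.006,-0.55,1],[0.1015,0.0737,-0.006,-0.55,1]]]}}

```text
clock: 18.6
position: [0.4811, 0.1754, 0.0642]
ee_rot: [-0.001, 0.053, 0.999, -0.0]
contact_force: [-0.4, -0.3, 0.6]
width: 0.0001
gripper_force: 0.0
```

```bash
python3 av.py
```

```text
t 18.8 p [482.13 175.56  65.35] yaw 173.97 F [ 0.3 -0.3 -0.3] M [ 0.    -0.006  0.013] sd 0.011 eff6 [0.012 0.011 0.009 0.007 0.006] w -0.0
```

Emit:
{"fn": "move_arm", "kwargs": {"deltas": [[[0,0,0.0015,0,1],[0,0,0.003,0,1],[0,0,0.003,0,1]]]}}

```text
clock: 19.1
position: [0.482, 0.1756, 0.0629]
ee_rot: [0.0, 0.052, 0.999, -0.0]
contact_force: [-1.2, 0.4, -0.0]
width: -0.0002
gripper_force: 0.0
```

```bash
python3 av.py
```

```text
t 19.3 p [481.98 175.57  62.94] yaw 174.01 F [ 0.1  0.1 -0. ] M [-0.003 -0.004  0.013] sd 0.019 eff6 [0.001 0.001 0.001 0.001 0.   ] w 0.1
```

Emit:
{"fn": "move_arm", "kwargs": {"deltas": [[[0,0,0.0006,0,1],[0,0,0.0012,0,1],[0,0,0.0012,0,1]]]}}

```text
clock: 19.6
position: [0.4822, 0.1756, 0.0626]
ee_rot: [0.0, 0.052, 0.999, 0.0]
contact_force: [-1.1, 0.1, 5.3]
width: -0.0001
gripper_force: 2.6
```

```bash
python3 av.py
```

```text
t 19.8 p [482.16 175.64  62.63] yaw 174.01 F [ 1.1 -0.5 -5.3] M [ 0.061  0.191 -0.007] sd 0.029 eff6 [-0.001 -0.001 -0.001 -0.001 -0.001] w 0.5
```

Emit:
{"fn": "move_arm", "kwargs": {"deltas": [[[0,0,-0.02,0,1],[-0.06,-0.012,-0.02,0,1],[-0.1229,-0.0237,-0.02,0,1],[-0.1229,-0.0237,-0.02,0,1],[-0.1229,-0.0237,-0.01,0,1],[-0.1229,-0.0237,0,0,1],[-0.1229,-0.0237,0,0,1],[-0.1229,-0.0237,0.0008,0,1],[-0.1229,-0.0237,0.0016,0,1],[-0.1229,-0.0237,0.0016,0,1]]]}}

```text
clock: 20.8
position: [0.5765, 0.1468, 0.061]
ee_rot: [-0.001, 0.052, 0.999, -0.0]
contact_force: [-1.3, -1.4, 4.0]
width: -0.0
gripper_force: 2.4
```

```bash
python3 av.py
```

```text
t 21.0 p [576.57 146.79  60.95] yaw 174.03 F [ 1.8 -0.2 -5. ] M [ 0.024  0.315 -0.01 ] sd 0.034 eff6 [-0.    -0.001  0.     0.     0.   ] w -0.0
```

nut_1 touches at 60.95 and nut_3 at 60.97, against 62.63 for loose nut_4, so both diagonal nuts are home. Next is nut_4.

Emit:
{"fn": "move_arm", "kwargs": {"deltas": [[[0,0,-0.025,0,1],[0.06,0.012,-0.025,0,0.2],[0.1229,0.0237,-0.025,0,0.2],[0.1229,0.0237,-0.025,0,0.2],[0.1229,0.0237,-0.025,0,0.2],[0.1229,0.0237,-0.006,0,0.2],[0.1229,0.0237,0.012,0,0.2],[0.1229,0.0237,0.012,0,0.5],[0.1229,0.0237,0.012,0,1],[0.1229,0.0237,0.012,0,1],[0.1229,0.0237,0.012,0,1]]], "squeeze": 20}}

```text
clock: 22.1
position: [0.4827, 0.1751, 0.0511]
ee_rot: [0.001, 0.052, 0.999, -0.0]
contact_force: [1.0, -2.3, -5.5]
width: 0.0097
gripper_force: 23.0
```

```bash
python3 av.py
```

```text
t 22.3 p [482.67 175.14  51.11] yaw 174.02 F [-2.4 -2.5  5.6] M [ 0.419 -0.431  0.032] sd 0.034 eff6 [-0.002 -0.003 -0.003 -0.004 -0.004] w 9.1
```

Emit:
{"fn": "move_arm", "kwargs": {"deltas": [[[0,-0.0005,0.001,0.05,1],[0,-0.0005,0.001,0.11,1],[0,-0.0005,0.001,0.17,1],[0,-0.0005,0.001,0.23,1],[0,-0.0005,0.0015,0.29,1],[0,-0.0005,0.0015,0.33,1],[0,-0.0005,0.0015,0.33,1]]]}}

```text
clock: 23.0
position: [0.4828, 0.1751, 0.0504]
ee_rot: [0.001, 0.387, 0.922, 0.0]
contact_force: [0.8, -2.4, -2.6]
width: 0.0095
gripper_force: 23.3
```

```bash
python3 av.py
```

```text
t 23.2 p [482.81 175.1   50.36] yaw 134.48 F [-3.8 -0.7  2. ] M [ 0.033 -0.705 -0.004] sd 0.033 eff6 [ 0.353  0.087  0.001 -0.011 -0.006] w 9.1
```

Emit:
{"fn": "move_arm", "kwargs": {"deltas": [[[0,0,0,0.013,1],[0,0,0,0.026,1],[0,0,0,0.026,1]]]}}

```text
clock: 23.5
position: [0.4828, 0.1751, 0.0502]
ee_rot: [0.001, 0.413, 0.911, 0.0]
contact_force: [4.5, -3.9, -1.2]
width: 0.0093
gripper_force: 23.5
```

```bash
python3 av.py
```

```text
t 23.7 p [482.7  175.15  50.15] yaw 131.3 F [-5.1  0.6  0.7] M [-0.123 -0.96   0.03 ] sd 0.029 eff6 [ 0.113  0.022 -0.005 -0.013 -0.014] w 9.4
```

Emit:
{"fn": "move_arm", "kwargs": {"deltas": [[[0,0,0,0.015,1],[0,0,0,0.03,1],[0,0,0,0.035,1],[0,0,0,0.035,1]]]}}

```text
clock: 24.1
position: [0.4827, 0.1751, 0.05]
ee_rot: [0.001, 0.445, 0.895, 0.0]
contact_force: [4.8, -3.9, -2.0]
width: 0.0096
gripper_force: 23.4
```

```bash
python3 av.py
```

```text
t 24.3 p [482.73 175.16  50.01] yaw 127.11 F [-5.2  1.4  1.7] M [-0.249 -0.998 -0.037] sd 0.022 eff6 [0.064 0.029 0.022 0.021 0.021] w 9.4
```

Emit:
{"fn": "move_arm", "kwargs": {"deltas": [[[0,0,0,0.01,1],[0,0,0,0.02,1],[0,0,0,0.025,1],[0,0,0,0.025,1]]]}}

```text
clock: 24.7
position: [0.4827, 0.1751, 0.0499]
ee_rot: [0.001, 0.469, 0.883, 0.0]
contact_force: [4.4, -3.3, -3.3]
width: 0.0094
gripper_force: 23.3
```

```bash
python3 av.py
```

```text
t 24.9 p [482.68 175.11  49.87] yaw 124.1 F [-5.5  1.5  2.5] M [-0.322 -0.988 -0.035] sd 0.023 eff6 [0.067 0.034 0.027 0.026 0.026] w 9.6
```

Emit:
{"fn": "move_arm", "kwargs": {"deltas": [[[0,0,0.0003,0.02,1],[0,0,0.0005,0.04,1],[0,0,0.0005,0.06,1],[0,0,0.0005,0.067,1],[0,0,0.0005,0.067,1]]]}}

```text
clock: 25.4
position: [0.4827, 0.1751, 0.0495]
ee_rot: [0.001, 0.53, 0.848, 0.0]
contact_force: [4.2, -2.9, -3.3]
width: 0.0091
gripper_force: 23.3
```

```bash
python3 av.py
```

```text
t 25.6 p [482.73 175.11  49.47] yaw 116.07 F [-4.6  2.   2.8] M [-0.444 -0.951 -0.017] sd 0.023 eff6 [0.079 0.032 0.022 0.021 0.021] w 9.2
```

Emit:
{"fn": "move_arm", "kwargs": {"deltas": [[[0,0,0.0003,0.013,1],[0,0,0.0003,0.026,1],[0,0,0.0003,0.026,1]]]}}

```text
clock: 25.9
position: [0.4827, 0.1751, 0.0493]
ee_rot: [0.001, 0.553, 0.834, 0.0]
contact_force: [4.8, -3.3, -2.4]
width: 0.0091
gripper_force: 23.4
```

```bash
python3 av.py
```

```text
t 26.1 p [482.73 175.1   49.28] yaw 112.94 F [-4.6  2.4  2.5] M [-0.487 -0.943 -0.016] sd 0.028 eff6 [0.107 0.025 0.008 0.005 0.005] w 9.3
```

Emit:
{"fn": "move_arm", "kwargs": {"deltas": [[[0,0,0.0003,0.013,1],[0,0,0.0003,0.026,1],[0,0,0.0003,0.033,1],[0,0,0.0003,0.033,1]]]}}

```text
clock: 26.5
position: [0.4828, 0.1751, 0.0492]
ee_rot: [0.001, 0.581, 0.814, 0.0]
contact_force: [4.4, -3.5, -1.5]
width: 0.0095
gripper_force: 23.5
```

```bash
python3 av.py
```

```text
t 26.7 p [482.76 175.09  49.14] yaw 109.02 F [-4.7  2.6  1.6] M [-0.531 -0.875 -0.185] sd 0.021 eff6 [0.246 0.2   0.191 0.189 0.189] w 9.3
```

Emit:
{"fn": "move_arm", "kwargs": {"deltas": [[[0,0,0.0002,0.01,1],[0,0,0.0002,0.02,1],[0,0,0.0002,0.02,1]]]}}

```text
clock: 27.0
position: [0.4827, 0.1751, 0.0491]
ee_rot: [0.001, 0.598, 0.802, 0.0]
contact_force: [3.7, -3.3, -1.1]
width: 0.0093
gripper_force: 23.6
```

```bash
python3 av.py
```

```text
t 27.2 p [482.76 175.07  49.09] yaw 106.63 F [-4.4  2.5  0.8] M [-0.527 -0.857 -0.189] sd 0.038 eff6 [0.264 0.202 0.189 0.187 0.187] w 9.2
```

nut_4 is on its stop, with 0.19 N m holding. I'll release it and go to nut_2.

Emit:
{"fn": "move_arm", "kwargs": {"deltas": [[[0,0,0,-0.01,0.2],[0,0,0,-0.01,0.2],[0,0,-0.02,-0.01,0.2],[0,0,-0.055,-0.07,0.2],[-0.1722,0.0327,-0.055,-0.14,0.2],[-0.1722,0.0327,-0.055,-0.21,0.2],[-0.1722,0.0327,-0.055,-0.28,0.2],[-0.1722,0.0327,-0.055,-0.35,0.2],[-0.1722,0.0327,-0.055,-0.42,0.2],[-0.1722,0.0327,-0.055,-0.49,0.2],[-0.1722,0.0327,-0.055,-0.56,0.2],[-0.1722,0.0327,-0.055,-0.63,0.2]]]}}

```text
clock: 28.4
position: [0.5452, 0.0514, 0.0925]
ee_rot: [-0.001, -0.018, 1.0, 0.001]
contact_force: [-0.7, -0.2, 0.2]
width: 0.0342
gripper_force: 0.0
```

Emit:
{"fn": "move_arm", "kwargs": {"deltas": [[[0,0,0,-0.05,0.2],[0,0,0,-0.094,0.2],[0,0,0,-0.094,0.2],[0,0,0,-0.094,0.2]]]}}

```text
clock: 28.8
position: [0.5457, 0.0511, 0.0927]
ee_rot: [-0.001, -0.113, 0.994, 0.0]
contact_force: [0.3, 0.2, -0.5]
width: 0.034
gripper_force: 0.0
```

```bash
python3 st.py; python3 - <<'E'
from h import *
s=manip.get_state(); c=cam("wrist",s); p=proj(c,[[.5472,.0505,.0907]])[0]; print(p)
im=manip.get_image("wrist")[:,:,::-1]
im=cv2.convertScaleAbs(im[130:380,200:440],alpha=1.8,beta=40); im=cv2.resize(im,None,fx=2.4,fy=2.4)
cv2.circle(im,(int((p[0]-200)*2.4),int((p[1]-130)*2.4)),4,(0,0,255),-1); cv2.imwrite("pics/c6.png",im)
E
```

```text
t 28.8 p [545.7  51.1  92.7] yaw -167.1 eff6 -0.0215 Ftool [-0.3  0.1  0.5] Mtool [0.014 0.016 0.037] w 34.0 g 0.0 q6 -1.831
[316.80588669 280.13145175]
```

View pics/c6.png

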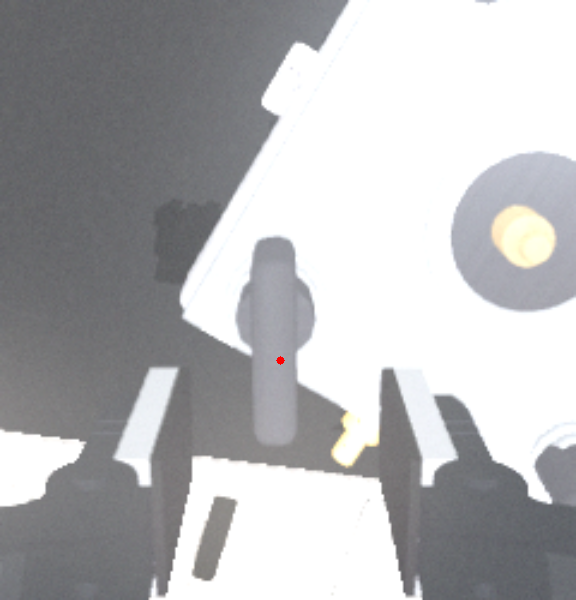

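The nut_2 wing is parallel to the pads, about 1–2 mm off toward -y, at crop (275,352). I'll correct and grip.

Emit:
{"fn": "move_arm", "kwargs": {"deltas": [[[0.001,-0.0015,0.025,0,0.2],[0.001,-0.0015,0.0525,0,0.2],[0.001,-0.0015,0.0525,0,0.2],[0.001,-0.0015,0.0525,0,0.5],[0.001,-0.0015,0.0525,0,1],[0.001,-0.0015,0.0525,0,1],[0.001,-0.0015,0.0525,0,1]]], "squeeze": 20}}

```text
clock: 29.55
position: [0.5467, 0.049, 0.0518]
ee_rot: [0.001, -0.114, 0.994, -0.0]
contact_force: [0.2, -2.1, 1.5]
width: 0.0094
gripper_force: 23.6
```

```bash
python3 av.py
```

```text
t 29.75 p [546.67  49.02  51.71] yaw -166.94 F [ 0.2 -1.9 -2.6] M [0.22  0.013 0.001] sd 0.029 eff6 [0.01  0.01  0.01  0.009 0.009] w 9.3
```

Emit:
{"fn": "move_arm", "kwargs": {"deltas": [[[0,0,0,0.05,1],[0,0,0,0.11,1],[0,0,0,0.17,1],[0,0,0,0.23,1],[0,0,0.0005,0.29,1],[0,0,0.0005,0.33,1],[0,0,0.0005,0.33,1]]]}}

```text
clock: 30.45
position: [0.5468, 0.0495, 0.0514]
ee_rot: [0.001, 0.23, 0.973, 0.0]
contact_force: [0.4, -0.8, 6.1]
width: 0.009
gripper_force: 24.1
```

```bash
python3 av.py
```

```text
t 30.65 p [546.8   49.51  51.4 ] yaw 153.49 F [-0.2 -0.1 -5.8] M [-0.01 -0.05  0.  ] sd 0.026 eff6 [ 0.325  0.058 -0.006 -0.018 -0.02 ] w 9.2
```

nut_2 hasn't sunk yet, so its slack is long and the stop should come at about 74–77°. I'll go another 20°.

Emit:
{"fn": "move_arm", "kwargs": {"deltas": [[[0,0,0,0.04,1],[0,0,0,0.08,1],[0,0,0,0.12,1],[0,0,0,0.15,1],[0,0,0,0.165,1],[0,0,0,0.165,1]]]}}

```text
clock: 31.25
position: [0.5469, 0.0496, 0.0508]
ee_rot: [0.001, 0.393, 0.919, 0.001]
contact_force: [2.1, 1.0, 1.7]
width: 0.0093
gripper_force: 23.6
```

```bash
python3 av.py
```

```text
t 31.45 p [546.83  49.58  50.76] yaw 133.68 F [-0.8  2.4 -1.3] M [-0.483 -0.207  0.011] sd 0.033 eff6 [ 0.131  0.021 -0.009 -0.013 -0.011] w 9.2
```

Emit:
{"fn": "move_arm", "kwargs": {"deltas": [[[0,0,0.0003,0.02,1],[0,0,0.0005,0.04,1],[0,0,0.0005,0.06,1],[0,0,0.0005,0.067,1],[0,0,0.0005,0.067,1]]]}}

```text
clock: 31.95
position: [0.5469, 0.0496, 0.0504]
ee_rot: [0.001, 0.457, 0.89, 0.001]
contact_force: [3.5, 2.0, 1.3]
width: 0.0095
gripper_force: 23.6
```

```bash
python3 av.py
```

```text
t 32.15 p [546.83  49.55  50.36] yaw 125.63 F [-0.7  5.  -1.4] M [-0.949 -0.127 -0.027] sd 0.032 eff6 [0.083 0.031 0.018 0.017 0.017] w 9.2
```

Emit:
{"fn": "move_arm", "kwargs": {"deltas": [[[0,0,0.0002,0.01,1],[0,0,0.0002,0.02,1],[0,0,0.0002,0.027,1],[0,0,0.0002,0.027,1]]]}}

```text
clock: 32.55
position: [0.5469, 0.0496, 0.0502]
ee_rot: [0.001, 0.482, 0.876, 0.001]
contact_force: [5.1, 2.4, 2.1]
width: 0.0091
gripper_force: 23.6
```

```bash
python3 av.py
```

```text
t 32.75 p [546.86  49.57  50.21] yaw 122.39 F [-0.4  5.1 -1.7] M [-1.011 -0.049 -0.034] sd 0.025 eff6 [0.072 0.027 0.018 0.017 0.017] w 9.1
```

Emit:
{"fn": "move_arm", "kwargs": {"deltas": [[[0,0,0.0002,0.01,1],[0,0,0.0002,0.02,1],[0,0,0.0002,0.025,1],[0,0,0.0002,0.025,1]]]}}

```text
clock: 33.15
position: [0.5469, 0.0496, 0.0501]
ee_rot: [0.001, 0.505, 0.863, 0.001]
contact_force: [4.4, 2.6, 2.3]
width: 0.0092
gripper_force: 23.7
```

```bash
python3 av.py
```

```text
t 33.35 p [546.91  49.56  50.09] yaw 119.39 F [ 0.3  5.3 -1.8] M [-1.026 -0.009 -0.047] sd 0.019 eff6 [0.081 0.049 0.042 0.041 0.041] w 9.5
```

Emit:
{"fn": "move_arm", "kwargs": {"deltas": [[[0,0,0.0001,0.01,1],[0,0,0.0001,0.017,1],[0,0,0.0001,0.017,1]]]}}

```text
clock: 33.65
position: [0.5469, 0.0495, 0.0501]
ee_rot: [0.001, 0.52, 0.854, 0.001]
contact_force: [5.0, 3.0, 2.0]
width: 0.0096
gripper_force: 23.8
```

```bash
python3 av.py
```

```text
t 33.85 p [546.93  49.53  50.07] yaw 117.38 F [ 0.6  5.4 -1.6] M [-1.025  0.041 -0.217] sd 0.026 eff6 [0.259 0.213 0.204 0.202 0.202] w 9.4
```

The torque jumped to 0.20 N m, so nut_2 is on its stop. I'll release it and check the height of its wing top by touch.

Emit:
{"fn": "move_arm", "kwargs": {"deltas": [[[0,0,0,-0.01,0.2],[0,0,0,-0.01,0.2],[0,0,-0.0125,-0.01,0.2],[0,0,-0.0375,-0.01,1],[0,0,-0.0375,-0.01,1],[0,0,-0.0375,-0.01,1],[0,0,-0.0375,-0.01,1],[0,0,-0.0155,-0.01,1],[0,0,-0.0145,-0.01,1],[0,0,-0.0135,-0.01,1],[0,0,-0.013,-0.01,1],[0,0,-0.013,-0.01,1]]]}}

```text
clock: 35.05
position: [0.5467, 0.0492, 0.0609]
ee_rot: [0.001, 0.511, 0.86, 0.0]
contact_force: [1.0, -0.4, 7.7]
width: -0.0001
gripper_force: 3.6
```

```bash
python3 av.py
```

```text
t 35.25 p [546.7   49.12  60.88] yaw 118.54 F [-0.3  0.5 -7.2] M [-0.047 -0.025 -0.005] sd 0.029 eff6 [-0.001 -0.001 -0.001 -0.001 -0.001] w 0.1
```

nut_2 touches at 60.9, the same as the other tight nuts. I'll lift clear and hand in.

Emit:
{"fn": "move_arm", "kwargs": {"deltas": [[[0,0,-0.05,0,1],[0,0,-0.1,0,1],[0,0,-0.15,0,1],[0,0,-0.15,0,1],[0,0,-0.15,0,1]]]}}

```text
clock: 35.75
position: [0.5456, 0.0492, 0.1802]
ee_rot: [0.0, 0.511, 0.86, 0.0]
contact_force: [-0.1, 0.4, -0.3]
width: 0.0002
gripper_force: 0.0
```

```bash
python3 st.py; python3 -c "
from rig import manip
print(manip.sign_off())"
```

```text
t 35.75 p [545.6  49.2 180.2] yaw 118.5 eff6 -0.0 Ftool [0.4 0.1 0.3] Mtool [ 0.006 -0.007 -0.023] w 0.2 g 0.0 q6 -0.535
the job is handed in; nothing more can be done
None
```

All four wing nuts were turned to their stops in cross order (1, 3, 4, 2), the arm let go and is clear, and the job was handed in at 36 s; no verdict came back. Touch checks put nuts 1, 2 and 3 level with each other, about 1.7 mm below a loose nut, while nut 4 was judged by torque alone. Nuts 3 and 4 were turned a few degrees past their stops (about 0.1 rad at most by my estimate, against the 0.2 rad limit), and I took no last picture of the weight or cover.

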